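# Draw the brass bar through the die and rack it

## Task

Turn the draw bench's crank clockwise to pull the brass bar through its die, and stop cranking as soon as you feel the resistance drop away: the bar is then free, but crank on and its tail falls off the short ledge just past the die. Let go of the crank, lift the freed bar up out of the fork and lay it gently lengthwise across both cork rests in the black tray, leaving the other things on the bench alone.

Things in the scene. Friction and masses are not known exactly. Their poses are not given: they have to be found in the camera images.
- crank_axis (a point): Point on the crank's vertical axis, 120 mm above the table, level with the knob's middle; axes are the bench's. The crank stands on the bench's gear box, 185 mm from the bench's origin along its y. Crank arm's top: 100 mm above the table; nothing else on the bench is higher than 84 mm.
- knob_mid (a point): Middle of the crank's upright dark wood knob: 24 mm in diameter, 40 mm high (101 to 141 mm above the table), spins freely on its pin, 55 mm from the crank axis. Turn it clockwise seen from above. With the bar in the die it takes roughly 8 to 13 N at the knob, turning or held; when the bar comes free this drops suddenly to under 3 N.
- crank (a joint): Crank angle, rad: 0 at the start, grows clockwise seen from above (it does not turn the other way). At 0 the knob is on the bench's -x side. Each rad pulls fork and bar 7 mm along the bench's y. The bar comes free at an unknown angle between 9 and 14 rad (the die sits elsewhere inside the housing each time, unseen); the tail falls off the ledge about 1.7 rad later.
- bar_mid (a point): Centre of the square brass bar: 10 x 10 mm, 150 mm long along its y, 0.14 kg. Its T-head sits in the open-topped fork; its tail runs in the housing's slot. On the bench it lies level, centre 65 mm above the table, nothing within 15 mm below it. Once free it lifts straight up; round this point, between housing and fork, there is room for the fingers (20 mm or more to the housing).
- bar_head (a point): Centre of the bar's flat T-head (26 mm wide, 10 mm long, 10 mm high), 70 mm from bar_mid along the bar's +y.
- bar_tail (a point): Middle of the bar's tail end face, 75 mm from bar_mid along the bar's -y.
- tray: Open black plastic tray fixed to the table, 96 mm (x) by 200 mm (y), 24 mm high, walls and floor 4 mm thick; the origin is the centre of its underside. Two cork rests, 12 mm thick, cross it at y = -45 and +45 mm, their tops 22 mm above the table; the bar lies across both, its length along the tray's y, its centre then 27 mm above the table.
- press: The draw bench: grey steel, 86 mm wide (x), 425 mm long (y), fixed; origin on the table under its middle. y is the pulling direction: from the die housing (grey box, 84 mm high, y -190 to -64 mm, 16 mm slot along its roof) to the gear box (y 143 to 227 mm). The fork on its carriage rides between them; the bar lies over the centre line.
- mandrel: Bystander: standing tapered steel ring mandrel, 60 mm foot, 240 mm high, loose; origin under its foot.
- block: Bystander: steel bench block 75 x 75 x 30 mm, loose; origin under its centre.
- jar: Bystander: small amber glass jar, 56 mm in diameter and 60 mm high, loose; origin under its centre.
Mind the look-alikes: they are no part of the job. Of the things shaped like the tray, the black one is meant.

How it is judged:
On the way:
1. the bar has been cranked free of the die: crank turned, the die no longer squeezes the bar, and the fingers are not on the bar (value of joint crank above 8.5 rad and contact force between bar and press below 8 N and contact force between the fingers and bar below 0.5 N), for 0.2 s.
At the end, for the whole second after the job is handed in: the bar lies at rest and level across both cork rests inside the tray, its middle within 40 mm of the tray's middle and its length within 20 degrees of the tray's (z of bar_head in the frame of tray between 0.022 and 0.032 m and z of bar_tail in the frame of tray between 0.022 and 0.032 m and horizontal distance between bar_mid and tray below 0.04 m and angle between the y axis of bar_mid and the y axis of tray, either way round below 0.35 rad and linear speed of bar below 0.02 m/s); the robot touches nothing.
It fails at once if the bar was pulled too far and its tail fell off the ledge on the draw bench (z of bar_tail in the frame of press below 0.054 m and x of bar_tail in the frame of press between -0.04 and 0.04 m).
It fails at once if the bar was slammed or dropped into the tray (more than 45 N) (contact force between bar and tray above 45 N).
It fails at once if the mandrel was moved (distance of mandrel from where it was at the start of the episode above 0.02 m).
It fails at once if the bench block was moved (distance of block from where it was at the start of the episode above 0.02 m).
It fails at once if the jar was moved (distance of jar from where it was at the start of the episode above 0.02 m).
It also fails if it takes over 72 s, if anything falls off the work surface, if the arm or the gripper's body presses on something with over 40 N, if the wrist force passes 120 N, or if a joint passes its speed limit or range.

## Robot

A 6-joint arm with a two-finger parallel gripper is mounted at the origin on the work surface. World frame = base frame: x ahead of the robot, y to its left, z up, the work surface at z = 0. Lengths are in m, angles in rad, forces in N, time in s.
With the tool pointing down it reaches from about 0.375 to 0.9 m from the base axis. Payload 3.1 kg.
Tool frame: the origin (TCP) lies at the very end of the fingers, on their centre line; the grasp point (between the pads) lies 19 mm behind it; z points along the fingers, y is the direction in which the jaws open and shut (so a half turn about z gives the same grasp; the last joint's range is limited). The gripper opens to 85 mm and grips with 20 to 120 N. Pads are 22 mm wide; open, the fingers measure 114 mm over their backs; the gripper's body (76 mm by 85 mm) begins 54 mm behind the grasp point. The pads swing forward as they close: fully open they stand 13 mm farther back than shut.
Start: joints at [0.973, 0.527, 1.433, -0, 1.181, -0.178], TCP at [0.255, 0.571, 0.231] pointing down, gripper open.
Joint ranges: [-3.08, 3.08], [-0.75, 2.2], [0.22, 2.44], [-1.43, 4.57], [0, 2.65], [-2.85, 2.85]. Speed limits (rad/s): [2.79, 2.79, 3.14, 3.14, 3.14, 3.14].

## Interface

Orientations are given as a unit quaternion [x, y, z, w].
In Python, from station import manip gives the robot as it stands. The module is installed in compiled form; this text tells all that it offers.
- The arm moves only by the tool send_rows, never from a script. Its argument "commands" is a list of rows, each an object with "delta_pos": the shift along the world's x, y, z in cm, a list of three; "yaw": the turn about the world's z in rad. A call has 1 to 10 rows; each row shifts and turns the pose as measured when the row begins; what a row does not reach is not made up. A row lasts 1/8 s, in which the tool goes at most 62.5 mm and 10.7 degrees, less where a joint would pass 70% of its speed; a pose out of reach is approached as far as the arm can. A call is refused whole if a number of a shift passes 6.25 or a number of a turn 0.188, either way. A call with a gripper value outside its range is refused whole. "grip" is the closure, from -1 (fully open) to 1 (shut), set as the call begins (left out, the last holds). The fingers move at their own pace and stop on an object; "force" is the grip in N (left out, the last holds). Time passes only in rows, so rows that do not move let the fingers close. It gives the time, the measured TCP pose, the force and the opening at its end, in the units of the state.
- manip.sense(): the state, without advancing time (a new reading comes with each control period).
- manip.snapshot(name): name is "side" or "top"; returns the picture (420x560x3 uint8, blue, green, red); there is no depth.
- manip.get_calibration(name): a dict with "fx", "fy", "cx", "cy" (pixels), "dist_coeffs" ([k1, k2, p1, p2, k3] as OpenCV has them; the pictures are not rectified), "world_to_cam" (4x4, takes a point from world to camera coordinates). Camera axes: x right, y down, z forward; pixel columns grow to the right and rows downward; lengths in m; the calibration is good to about 2 mm. A picture is of the moment at which its call begins. get_calibration takes no time and is no camera call.
- manip.sign_off(): hands the job in, once; it reports no verdict.
The state is a dict: "t": time; "q": joint angles; "qd": joint speeds; "tau": joint torques, N m; "tcp_pos": TCP position; "tool_rot": TCP orientation; "force": force on the tool from outside, world axes, zero at the start; "ft_torque": the same for the moment, N m; "finger_gap": opening from 0.0 (shut) to 1.0 (fully open).
Only numpy, scipy, OpenCV 4.12 (cv2) and the standard library are available. Lean on these libraries where they do the work, as an engineer would, in place of code of your own. Each camera call takes 0.05 s, during which the arm holds its last target. There are 200 camera calls.

## Working session

There is one attempt and no reset: what is moved stays moved. The work goes in short steps, Python scripts to look and compute and a tool call to move; the robot and the scene stay as the last step left them, time stands still between calls to the robot, and variables do not carry over. Pictures are saved under pics/ and viewed, about 8 in all and at most 12, crops included, and the job is handed in when it is done.

Besides the shell and the picture viewer there is one more tool, called as name(argument=value, ...) on one line, values as JSON. send_rows: Moves the arm, as the interface text tells. Its arguments: {"type":"object","properties":{"commands":{"type":"array","items":{"type":"object","properties":{"delta_pos":{"type":"array","items":{"type":"number"}},"yaw":{"type":"number"}}}},"grip":{"type":"number"},"force":{"type":"number"}},"required":["commands"]}

```bash
mkdir -p pics
cat > h.py <<'E'
import numpy as np,cv2
from station import manip
def cal(n):
    c=manip.get_calibration(n);K=np.array([[c['fx'],0,c['cx']],[0,c['fy'],c['cy']],[0,0,1.]])
    return K,np.array(c['dist_coeffs'],float),np.array(c['world_to_cam'])
def ray(n,px,z):
    K,d,T=cal(n);u=cv2.undistortPoints(np.array([[px]],float),K,d)[0,0]
    R,t=T[:3,:3],T[:3,3];o=-R.T@t;v=R.T@np.array([u[0],u[1],1]);return o+v*(z-o[2])/v[2]
def proj(n,p):
    K,d,T=cal(n);return cv2.projectPoints(np.array([p],float),cv2.Rodrigues(T[:3,:3])[0],T[:3,3],K,d)[0][0,0]
E
python3 - <<'E'
from h import *
for n in('top','side'):
    im=manip.snapshot(n);cv2.imwrite(f'pics/{n}0.png',im)
    K,d,T=cal(n);print(n,K[0,0],-T[:3,:3].T@T[:3,3],T[:3,:3].round(2).tolist())
print(manip.sense())
E
```

```text
top 531.3859142203859 [0.30816335 0.04008419 1.31203319] [[-0.02, -1.0, 0.0], [-0.99, 0.02, -0.14], [0.14, -0.01, -0.99]]
side 538.0231983727833 [ 0.39456754 -1.10828132  0.92079279] [[1.0, -0.07, 0.01], [-0.03, -0.58, -0.81], [0.07, 0.81, -0.58]]
{'t': 0.1, 'q': array([ 9.72481034e-01,  5.28383310e-01,  1.43379495e+00, -1.54874701e-05,
        1.18140329e+00, -1.78508504e-01]), 'qd': array([ 4.81063913e-04, -2.12310122e-03, -2.80038978e-03,  6.48057135e-04,
       -5.17685717e-05, -9.98961683e-04]), 'tau': array([-5.70234999e-05, -4.43307924e+01, -1.78584892e+01, -2.20704392e-04,
        3.85477746e-03, -2.53339527e-05]), 'tcp_pos': array([0.25434642, 0.57018706, 0.23041866]), 'tool_rot': array([ 2.08362430e-01,  9.78051179e-01, -9.23089499e-04, -3.69990475e-04]), 'force': array([0.39229394, 0.1049123 , 0.16627536]), 'ft_torque': array([-0.01446825,  0.00898505,  0.00999813]), 'finger_gap': 0.9994439196519697}
```

View pics/top0.png

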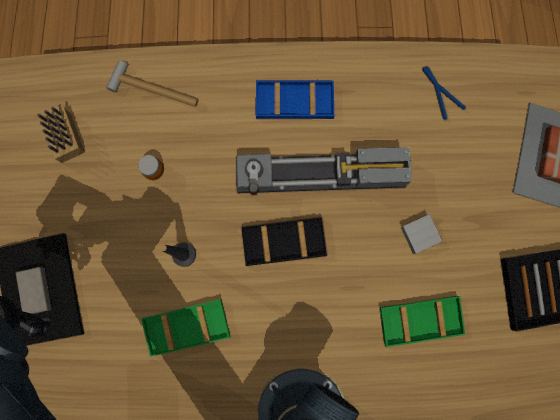

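View pics/side0.png

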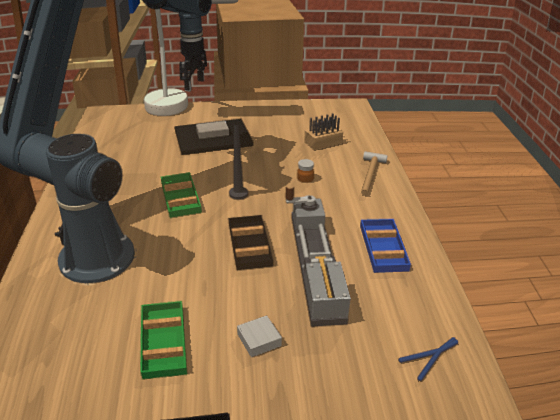

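Top view: the bench runs from the gear box (254,170) to the housing (385,167), with the brass bar along (345–410,167). The knob is at about (253,187), the black tray at (284,240), the mandrel at (182,253), the block at (421,233) and the jar at (151,167). The side view agrees. Next I'll zoom in to measure.

Run:
```python
from h import *
a=cv2.imread('pics/top0.png')[135:275,225:425];b=cv2.imread('pics/side0.png')[170:330,215:365]
a=cv2.resize(a,None,fx=4,fy=4,interpolation=2);cv2.imwrite('pics/c1.png',a)
b=cv2.resize(b,None,fx=3.7,fy=3.7,interpolation=2);cv2.imwrite('pics/c2.png',b)
im=cv2.imread('pics/top0.png');hsv=cv2.cvtColor(im,cv2.COLOR_BGR2HSV)
m=np.zeros(im.shape[:2],np.uint8);m[205:275,235:335]=((hsv[205:275,235:335,2]<55))*255
m=cv2.morphologyEx(m,3,np.ones((9,9)));c=max(cv2.findContours(m,0,2)[0],key=cv2.contourArea)
r=cv2.minAreaRect(c);print('tray',r,[ray('top',p,.024).round(3) for p in cv2.boxPoints(r)],ray('top',r[0],.02))
```

```text
tray ((283.53076171875, 240.7461700439453), (39.31901168823242, 81.24274444580078), 82.87498474121094) [array([0.454, 0.137, 0.024]), array([ 0.474, -0.061,  0.024]), array([ 0.378, -0.069,  0.024]), array([0.359, 0.126, 0.024])] [0.41638581 0.0332942  0.02      ]
```

View pics/c1.png

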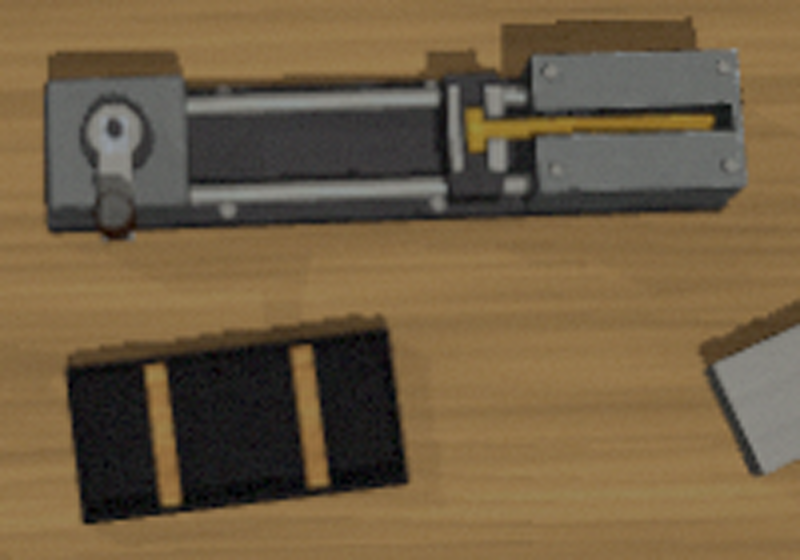

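View pics/c2.png

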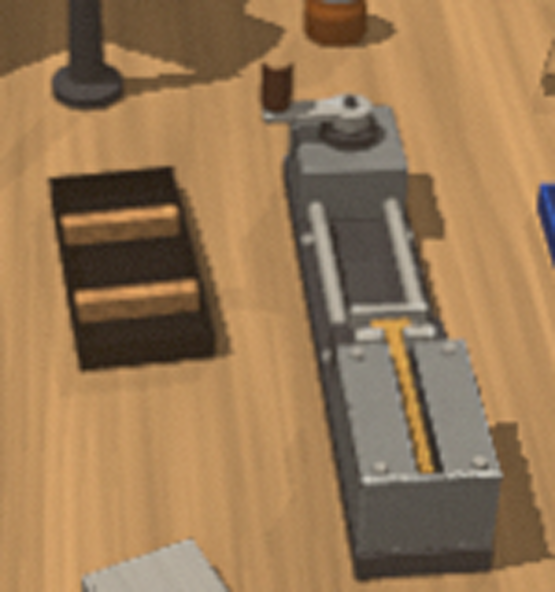

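The crops show the crank hub at (115,128) and the knob top at (115,194). The housing roof corners are (530,52), (738,50), (744,188) and (534,191), and the bar head is at (474,130). In the side crop the knob's middle is at (277,87).

Run:
```python
from h import *
T=lambda x,y,z:ray('top',((x+.5)/4-.5+225,(y+.5)/4-.5+135),z)
S=lambda x,y,z:ray('side',((x+.5)/3.7-.5+215,(y+.5)/3.7-.5+170),z)
c=[T(*p,.084) for p in((530,52),(738,50),(744,188),(534,191))];print(np.round(c,3))
d=(c[0]+c[3]-c[1]-c[2])/2;u=d/np.linalg.norm(d);v=np.array([u[1],-u[0],0])  # bench y, bench x
print('len',np.linalg.norm(d),'yaw',np.arctan2(-u[0],u[1]));m=np.mean(c,0);o=m+u*.127;print('origin',o,'axis',o+u*.185,'knob0',o+u*.185-v*.055)
print('hub T',T(115,128,.105),'S',S(350,103,.108)); print('knob T',T(115,194,.141),'S top',S(277,68,.141),'S mid',S(277,87,.121))
print('bar head T',T(474,130,.07),'tail',T(714,122,.07), 'head S',S(391,324,.07),'tail S',S(428,470,.07))
print('gear edges',T(46,86,.07),T(183,76,.07),T(188,207,.07),T(48,210,.07))
# mandrel, jar
print('tray S corners',S(52,178,.024),S(172,168,.024),S(214,352,.024),S(82,366,.024), 'mandrel',S(88,85,.005))
```

```text
[[ 0.629 -0.148  0.084]
 [ 0.629 -0.274  0.084]
 [ 0.544 -0.272  0.084]
 [ 0.545 -0.146  0.084]]
len 0.12660213557065386 yaw -0.0054316052907475805
origin [ 0.58732612 -0.08311875  0.084     ] axis [0.58833096 0.10187852 0.084     ] knob0 [0.53333177 0.10217726 0.084     ]
hub T [0.58349173 0.09966828 0.105     ] S [0.57834804 0.09004111 0.108     ]
knob T [0.537352   0.09845094 0.141     ] S top [0.523735   0.08911042 0.141     ] S mid [0.52472776 0.09448925 0.121     ]
bar head T [ 0.585353   -0.11362589  0.07      ] tail [ 0.58760128 -0.2600919   0.07      ] head S [ 0.58261093 -0.11536698  0.07      ] tail S [ 0.5866173  -0.25317553  0.07      ]
gear edges [0.61841685 0.14254151 0.07      ] [0.6224816  0.06007214 0.07      ] [0.54232145 0.05870767 0.07      ] [0.54255221 0.14203695 0.07      ]
tray S corners [0.35729651 0.12444061 0.024     ] [0.44952173 0.13234518 0.024     ] [ 0.46772936 -0.08373713  0.024     ] [ 0.37748834 -0.09308391  0.024     ] mandrel [0.38640316 0.28066599 0.005     ]
```

send_rows(commands=[{"delta_pos": [4, 0, 3]}, {"delta_pos": [5, 0, 3]}, {"delta_pos": [5, 0, 3], "yaw": -0.14}, {"delta_pos": [5, 0, 0], "yaw": -0.14}, {"delta_pos": [5, -2, 0], "yaw": -0.14}, {"delta_pos": [3, -4, 0], "yaw": -0.14}, {"delta_pos": [0, -5, 0], "yaw": -0.14}, {"delta_pos": [0, -5, 0], "yaw": -0.14}, {"delta_pos": [0, -5, 0], "yaw": -0.14}, {"delta_pos": [0, -5, 0], "yaw": -0.14}], grip=-1, force=60)

```text
validation failed for argument at $.co...
```

send_rows(commands=[{"delta_pos": [4.0, 0.0, 3.0], "yaw": 0.0}, {"delta_pos": [5.0, 0.0, 3.0], "yaw": 0.0}, {"delta_pos": [5.0, 0.0, 3.0], "yaw": -0.14}, {"delta_pos": [5.0, 0.0, 0.0], "yaw": -0.14}, {"delta_pos": [5.0, -2.0, 0.0], "yaw": -0.14}, {"delta_pos": [3.0, -4.0, 0.0], "yaw": -0.14}, {"delta_pos": [0.0, -5.0, 0.0], "yaw": -0.14}, {"delta_pos": [0.0, -5.0, 0.0], "yaw": -0.14}, {"delta_pos": [0.0, -5.0, 0.0], "yaw": -0.14}, {"delta_pos": [0.0, -5.0, 0.0], "yaw": -0.14}], grip=-1, force=60)

```text
t: 1.35
tcp_pos: [0.5285, 0.3021, 0.314]
tool_rot: [0.707, 0.707, -0.004, -0.006]
force: [0.9, -0.4, -0.4]
finger_gap: 0.995
```

send_rows(commands=[{"delta_pos": [0.0, -5.0, 0.0], "yaw": 0.0}, {"delta_pos": [0.0, -5.0, -3.0], "yaw": 0.0}, {"delta_pos": [0.0, -5.0, -4.0], "yaw": 0.0}, {"delta_pos": [0.0, -5.0, -4.0], "yaw": 0.0}, {"delta_pos": [0.0, -1.0, 0.0], "yaw": 0.0}])

```text
t: 1.98
tcp_pos: [0.527, 0.0868, 0.2037]
tool_rot: [0.708, 0.706, -0.003, -0.006]
force: [0.4, 0.5, 1.1]
finger_gap: 0.997
```

Run:
```python
from h import *
s=manip.sense();print(s['tcp_pos'],s['q'].round(2))
a=manip.snapshot('top')[110:250,205:345];b=manip.snapshot('side')[130:270,230:370]
cv2.imwrite('pics/c3.png',np.hstack([cv2.resize(x,(400,400),interpolation=2) for x in(a,b)]))
print(proj('top',s['tcp_pos']),proj('side',s['tcp_pos']))
```

```text
[0.52701082 0.08683479 0.20371433] [-0.05  0.45  1.68  0.    1.03 -0.05]
[257.35316778 182.13539022] [291.43295386 168.18853661]
```

View pics/c3.png

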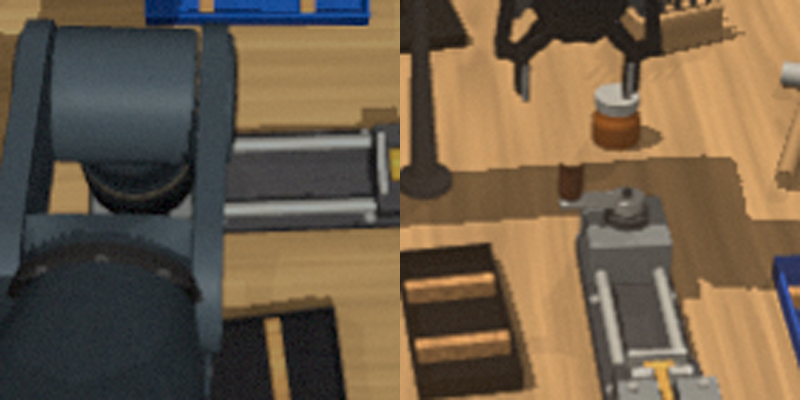

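The side view shows the open fingers straddling the knob: finger tips at x 525 and 630, knob at about (570,175). Now I'll go down with a small +y correction.

send_rows(commands=[{"delta_pos": [0.0, 1.0, -2.5], "yaw": 0.0}, {"delta_pos": [0.0, 0.0, -2.5], "yaw": 0.0}, {"delta_pos": [0.0, 0.0, -2.2], "yaw": 0.0}, {"delta_pos": [0.0, 0.0, -1.8], "yaw": 0.0}, {"delta_pos": [0.0, 0.0, -0.4], "yaw": 0.0}])

```text
t: 2.7
tcp_pos: [0.5371, 0.1067, 0.1178]
tool_rot: [0.705, 0.709, 0.007, 0.003]
force: [0.4, -0.2, 0.1]
finger_gap: 1.004
```

send_rows(commands=[{"delta_pos": [0.0, 0.0, 0.0], "yaw": 0.0}, {"delta_pos": [0.0, 0.0, 0.0], "yaw": 0.0}])

```text
t: 2.95
tcp_pos: [0.5388, 0.1083, 0.1198]
tool_rot: [0.704, 0.71, 0.009, 0.004]
force: [-0.5, -0.0, -0.2]
finger_gap: 0.998
```

send_rows(commands=[{"delta_pos": [-0.6, -0.6, -0.5], "yaw": 0.0}, {"delta_pos": [-0.6, -0.5, -0.5], "yaw": 0.0}])

```text
t: 3.2
tcp_pos: [0.5275, 0.0971, 0.1109]
tool_rot: [0.704, 0.71, 0.01, 0.006]
force: [-0.8, 0.8, -0.5]
finger_gap: 1.001
```

Run:
```python
from h import *
s=manip.sense();print(s['tcp_pos'],s['q'].round(3),s['qd'].round(3))
b=manip.snapshot('side')[130:270,220:360]
cv2.imwrite('pics/c4.png',cv2.resize(b,(560,560),interpolation=2))
s=manip.sense();print(s['tcp_pos'],proj('side',s['tcp_pos']),proj('side',s['tcp_pos']+[0,0,.019]))
```

```text
[0.52750517 0.09711748 0.11089171] [-0.03   0.581  1.778  0.01   0.761 -0.046] [-0.081  0.009  0.164  0.003 -0.187 -0.086]
[0.52591016 0.09663743 0.11013871] [289.76221108 196.04220264] [289.9403686 190.1710196]
```

View pics/c4.png

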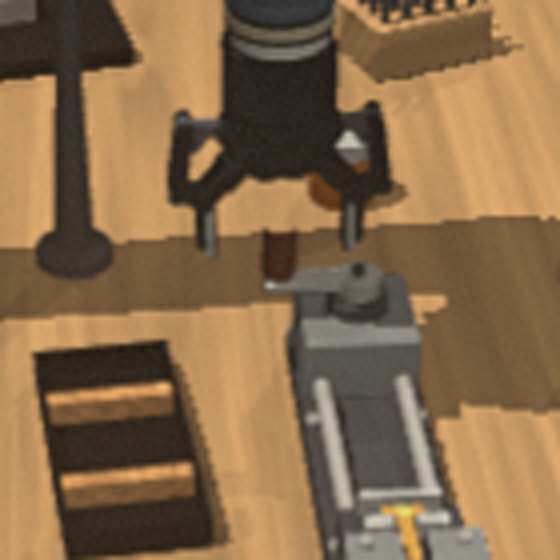

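The knob sits midway between the finger pads: pads at x 208 and 350, knob at (279,257). The two views disagree on y by a few mm, so I'll split the difference and close.

send_rows(commands=[{"delta_pos": [0.0, -0.3, 0.0], "yaw": 0.0}, {"delta_pos": [0.0, 0.0, 0.0], "yaw": 0.0}, {"delta_pos": [0.0, 0.0, 0.0], "yaw": 0.0}, {"delta_pos": [0.0, 0.0, 0.0], "yaw": 0.0}, {"delta_pos": [0.0, 0.0, 0.0], "yaw": 0.0}], grip=1, force=50)

```text
t: 3.88
tcp_pos: [0.5277, 0.0926, 0.1105]
tool_rot: [0.705, 0.709, 0.01, 0.006]
force: [1.1, 0.8, -0.2]
finger_gap: 0.265
```

```bash
cat > crank.py <<'E'
import sys
from h import *
# usage: crank.py dtheta nrows : print per-row deltas (cm) following the circle from the measured angle
A=np.array([.5825,.0955]);s=manip.sense();p=s['tcp_pos'];r=p[:2]-A
th=np.arctan2(r[1],-r[0]);f=s['force'];t=np.array([np.sin(th),np.cos(th)])
print('th',th.round(3),'r',np.hypot(*r).round(4),'pos',p.round(4),'Ft',(f[:2]@t).round(1),'Fr',(f[:2]@r/np.hypot(*r)).round(1),'Fz',f[2].round(1),'t',s['t'])
E
python3 crank.py
```

```text
th -0.053 r 0.0549 pos [0.5277 0.0926 0.1105] Ft 0.7 Fr -1.1 Fz -0.2 t 3.875
```

send_rows(commands=[{"delta_pos": [0.1, 1.1, 0.0], "yaw": 0.0}, {"delta_pos": [0.3, 1.05, 0.0], "yaw": 0.0}, {"delta_pos": [0.5, 1.0, 0.0], "yaw": 0.0}, {"delta_pos": [0.7, 0.85, 0.0], "yaw": 0.0}])

```text
t: 4.38
tcp_pos: [0.5393, 0.1272, 0.1105]
tool_rot: [0.702, 0.712, 0.0, 0.007]
force: [-4.5, -11.9, 6.4]
finger_gap: 0.263
```

```bash
python3 crank.py
```

```text
th 0.634 r 0.0536 pos [0.5393 0.1272 0.1105] Ft -12.3 Fr -3.5 Fz 6.4 t 4.375
```

```bash
cat >> crank.py <<'E'
c,e,n=float(sys.argv[1]),float(sys.argv[2]),int(sys.argv[3])
k=(.055-np.hypot(*r))*100*r/np.hypot(*r)/n; z=(.1105-p[2])*100/n
for i in range(n):
    a=th+(i+.5)*e;print('{"delta_pos": [%.1f, %.1f, %.1f], "yaw": 0.0},'%(c*np.sin(a)+k[0],c*np.cos(a)+k[1],z),end=' ')
E
python3 crank.py 1.5 0.25 10
```

```text
th 0.634 r 0.0536 pos [0.5393 0.1272 0.1105] Ft -12.3 Fr -3.5 Fz 6.4 t 4.375
{"delta_pos": [1.0, 1.1, 0.0], "yaw": 0.0}, {"delta_pos": [1.3, 0.8, 0.0], "yaw": 0.0}, {"delta_pos": [1.4, 0.5, 0.0], "yaw": 0.0}, {"delta_pos": [1.5, 0.1, 0.0], "yaw": 0.0}, {"delta_pos": [1.5, -0.3, 0.0], "yaw": 0.0}, {"delta_pos": [1.3, -0.6, 0.0], "yaw": 0.0}, {"delta_pos": [1.1, -0.9, 0.0], "yaw": 0.0}, {"delta_pos": [0.9, -1.2, 0.0], "yaw": 0.0}, {"delta_pos": [0.5, -1.4, 0.0], "yaw": 0.0}, {"delta_pos": [0.2, -1.5, 0.0], "yaw": 0.0},
```

send_rows(commands=[{"delta_pos": [1.0, 1.1, 0.0], "yaw": 0.0}, {"delta_pos": [1.3, 0.8, 0.0], "yaw": 0.0}, {"delta_pos": [1.4, 0.5, 0.0], "yaw": 0.0}, {"delta_pos": [1.5, 0.1, 0.0], "yaw": 0.0}, {"delta_pos": [1.5, -0.3, 0.0], "yaw": 0.0}, {"delta_pos": [1.3, -0.6, 0.0], "yaw": 0.0}, {"delta_pos": [1.1, -0.9, 0.0], "yaw": 0.0}, {"delta_pos": [0.9, -1.2, 0.0], "yaw": 0.0}, {"delta_pos": [0.5, -1.4, 0.0], "yaw": 0.0}, {"delta_pos": [0.2, -1.5, 0.0], "yaw": 0.0}])

```text
t: 5.62
tcp_pos: [0.6047, 0.141, 0.1098]
tool_rot: [0.702, 0.71, -0.005, -0.045]
force: [1.6, 33.3, -5.2]
finger_gap: 0.262
```

```bash
python3 crank.py 1.5 0.25 10
```

```text
th 2.025 r 0.0506 pos [0.6047 0.141  0.1098] Ft -13.1 Fr 30.7 Fz -5.2 t 5.625
{"delta_pos": [1.3, -0.8, 0.0], "yaw": 0.0}, {"delta_pos": [1.0, -1.1, 0.0], "yaw": 0.0}, {"delta_pos": [0.7, -1.3, 0.0], "yaw": 0.0}, {"delta_pos": [0.4, -1.4, 0.0], "yaw": 0.0}, {"delta_pos": [0.0, -1.5, 0.0], "yaw": 0.0}, {"delta_pos": [-0.4, -1.4, 0.0], "yaw": 0.0}, {"delta_pos": [-0.7, -1.3, 0.0], "yaw": 0.0}, {"delta_pos": [-1.0, -1.0, 0.0], "yaw": 0.0}, {"delta_pos": [-1.2, -0.8, 0.0], "yaw": 0.0}, {"delta_pos": [-1.4, -0.4, 0.0], "yaw": 0.0},
```

```bash
python3 crank.py 1.5 0.16 10
```

```text
th 2.025 r 0.0506 pos [0.6047 0.141  0.1098] Ft -13.1 Fr 30.7 Fz -5.2 t 5.625
{"delta_pos": [1.3, -0.7, 0.0], "yaw": 0.0}, {"delta_pos": [1.2, -0.9, 0.0], "yaw": 0.0}, {"delta_pos": [1.0, -1.1, 0.0], "yaw": 0.0}, {"delta_pos": [0.8, -1.2, 0.0], "yaw": 0.0}, {"delta_pos": [0.6, -1.3, 0.0], "yaw": 0.0}, {"delta_pos": [0.4, -1.4, 0.0], "yaw": 0.0}, {"delta_pos": [0.1, -1.5, 0.0], "yaw": 0.0}, {"delta_pos": [-0.1, -1.5, 0.0], "yaw": 0.0}, {"delta_pos": [-0.3, -1.4, 0.0], "yaw": 0.0}, {"delta_pos": [-0.6, -1.3, 0.0], "yaw": 0.0},
```

send_rows(commands=[{"delta_pos": [1.3, -0.7, 0.0], "yaw": 0.0}, {"delta_pos": [1.2, -0.9, 0.0], "yaw": 0.0}, {"delta_pos": [1.0, -1.1, 0.0], "yaw": 0.0}, {"delta_pos": [0.8, -1.2, 0.0], "yaw": 0.0}, {"delta_pos": [0.6, -1.3, 0.0], "yaw": 0.0}, {"delta_pos": [0.4, -1.4, 0.0], "yaw": 0.0}, {"delta_pos": [0.1, -1.5, 0.0], "yaw": 0.0}, {"delta_pos": [-0.1, -1.5, 0.0], "yaw": 0.0}, {"delta_pos": [-0.3, -1.4, 0.0], "yaw": 0.0}, {"delta_pos": [-0.6, -1.3, 0.0], "yaw": 0.0}])

```text
t: 6.88
tcp_pos: [0.6342, 0.0755, 0.1089]
tool_rot: [0.697, 0.713, 0.015, -0.075]
force: [7.4, 11.6, -4.1]
finger_gap: 0.263
```

```bash
python3 crank.py 1.6 0.2 10
```

```text
th -2.772 r 0.0555 pos [0.6342 0.0755 0.1089] Ft -13.5 Fr 2.7 Fz -4.1 t 6.875
{"delta_pos": [-0.7, -1.4, 0.0], "yaw": 0.0}, {"delta_pos": [-1.0, -1.3, 0.0], "yaw": 0.0}, {"delta_pos": [-1.2, -1.0, 0.0], "yaw": 0.0}, {"delta_pos": [-1.4, -0.8, 0.0], "yaw": 0.0}, {"delta_pos": [-1.5, -0.5, 0.0], "yaw": 0.0}, {"delta_pos": [-1.6, -0.2, 0.0], "yaw": 0.0}, {"delta_pos": [-1.6, 0.2, 0.0], "yaw": 0.0}, {"delta_pos": [-1.5, 0.5, 0.0], "yaw": 0.0}, {"delta_pos": [-1.4, 0.8, 0.0], "yaw": 0.0}, {"delta_pos": [-1.2, 1.0, 0.0], "yaw": 0.0},
```

```bash
python3 crank.py 2.2 0.26 8
```

```text
th -2.772 r 0.0555 pos [0.6342 0.0755 0.1089] Ft -13.5 Fr 2.7 Fz -4.1 t 6.875
{"delta_pos": [-1.1, -1.9, 0.0], "yaw": 0.0}, {"delta_pos": [-1.5, -1.6, 0.0], "yaw": 0.0}, {"delta_pos": [-1.9, -1.1, 0.0], "yaw": 0.0}, {"delta_pos": [-2.1, -0.6, 0.0], "yaw": 0.0}, {"delta_pos": [-2.2, -0.1, 0.0], "yaw": 0.0}, {"delta_pos": [-2.1, 0.5, 0.0], "yaw": 0.0}, {"delta_pos": [-1.9, 1.0, 0.0], "yaw": 0.0}, {"delta_pos": [-1.6, 1.5, 0.0], "yaw": 0.0},
```

send_rows(commands=[{"delta_pos": [-1.1, -1.9, 0.0], "yaw": 0.0}, {"delta_pos": [-1.5, -1.6, 0.0], "yaw": 0.0}, {"delta_pos": [-1.9, -1.1, 0.0], "yaw": 0.0}, {"delta_pos": [-2.1, -0.6, 0.0], "yaw": 0.0}, {"delta_pos": [-2.2, -0.1, 0.0], "yaw": 0.0}, {"delta_pos": [-2.1, 0.5, 0.0], "yaw": 0.0}, {"delta_pos": [-1.9, 1.0, 0.0], "yaw": 0.0}, {"delta_pos": [-1.6, 1.5, 0.0], "yaw": 0.0}])

```text
t: 7.88
tcp_pos: [0.5364, 0.062, 0.1095]
tool_rot: [0.7, 0.711, 0.054, -0.036]
force: [9.4, -9.1, -7.4]
finger_gap: 0.26
```

```bash
python3 crank.py 2.0 0.22 10
```

```text
th -0.629 r 0.057 pos [0.5364 0.062  0.1095] Ft -12.9 Fr -2.3 Fz -7.4 t 7.875
{"delta_pos": [-1.0, 1.7, 0.0], "yaw": 0.0}, {"delta_pos": [-0.6, 1.9, 0.0], "yaw": 0.0}, {"delta_pos": [-0.1, 2.0, 0.0], "yaw": 0.0}, {"delta_pos": [0.3, 2.0, 0.0], "yaw": 0.0}, {"delta_pos": [0.7, 1.9, 0.0], "yaw": 0.0}, {"delta_pos": [1.1, 1.7, 0.0], "yaw": 0.0}, {"delta_pos": [1.5, 1.4, 0.0], "yaw": 0.0}, {"delta_pos": [1.7, 1.1, 0.0], "yaw": 0.0}, {"delta_pos": [1.9, 0.7, 0.0], "yaw": 0.0}, {"delta_pos": [2.0, 0.2, 0.0], "yaw": 0.0},
```

send_rows(commands=[{"delta_pos": [-1.0, 1.7, 0.0], "yaw": 0.0}, {"delta_pos": [-0.6, 1.9, 0.0], "yaw": 0.0}, {"delta_pos": [-0.1, 2.0, 0.0], "yaw": 0.0}, {"delta_pos": [0.3, 2.0, 0.0], "yaw": 0.0}, {"delta_pos": [0.7, 1.9, 0.0], "yaw": 0.0}, {"delta_pos": [1.1, 1.7, 0.0], "yaw": 0.0}, {"delta_pos": [1.5, 1.4, 0.0], "yaw": 0.0}, {"delta_pos": [1.7, 1.1, 0.0], "yaw": 0.0}, {"delta_pos": [1.9, 0.7, 0.0], "yaw": 0.0}, {"delta_pos": [2.0, 0.2, 0.0], "yaw": 0.0}])

```text
t: 9.12
tcp_pos: [0.6077, 0.1426, 0.1089]
tool_rot: [0.686, 0.727, -0.003, -0.003]
force: [-21.3, -14.7, 20.1]
finger_gap: 0.262
```

```bash
python3 crank.py 2.0 0.22 4
```

```text
th 2.062 r 0.0535 pos [0.6077 0.1426 0.1089] Ft -11.9 Fr -23.0 Fz 20.1 t 9.125
{"delta_pos": [1.7, -1.1, 0.0], "yaw": 0.0}, {"delta_pos": [1.4, -1.4, 0.0], "yaw": 0.0}, {"delta_pos": [1.0, -1.7, 0.0], "yaw": 0.0}, {"delta_pos": [0.6, -1.9, 0.0], "yaw": 0.0},
```

send_rows(commands=[{"delta_pos": [1.7, -1.1, 0.0], "yaw": 0.0}, {"delta_pos": [1.4, -1.4, 0.0], "yaw": 0.0}, {"delta_pos": [1.0, -1.7, 0.0], "yaw": 0.0}])

```text
t: 9.5
tcp_pos: [0.6341, 0.113, 0.1091]
tool_rot: [0.687, 0.726, -0.007, -0.021]
force: [-8.0, 10.8, 4.8]
finger_gap: 0.26
```

```bash
python3 crank.py 2.0 0.22 4
```

```text
th 2.815 r 0.0545 pos [0.6341 0.113  0.1091] Ft -12.8 Fr -4.1 Fz 4.8 t 9.5
{"delta_pos": [0.4, -1.9, 0.0], "yaw": 0.0}, {"delta_pos": [0.0, -2.0, 0.0], "yaw": 0.0}, {"delta_pos": [-0.4, -1.9, 0.0], "yaw": 0.0}, {"delta_pos": [-0.8, -1.8, 0.0], "yaw": 0.0},
```

9.1 rad, still loaded.

send_rows(commands=[{"delta_pos": [0.4, -1.9, 0.0], "yaw": 0.0}, {"delta_pos": [0.0, -2.0, 0.0], "yaw": 0.0}, {"delta_pos": [-0.4, -1.9, 0.0], "yaw": 0.0}])

```text
t: 9.88
tcp_pos: [0.6346, 0.0731, 0.109]
tool_rot: [0.688, 0.726, 0.005, -0.028]
force: [0.5, 13.0, -1.1]
finger_gap: 0.26
```

```bash
python3 crank.py 2.0 0.22 3
```

```text
th -2.736 r 0.0567 pos [0.6346 0.0731 0.109 ] Ft -12.1 Fr -4.7 Fz -1.1 t 9.875
{"delta_pos": [-1.0, -1.7, 0.1], "yaw": 0.0}, {"delta_pos": [-1.4, -1.5, 0.1], "yaw": 0.0}, {"delta_pos": [-1.7, -1.1, 0.1], "yaw": 0.0},
```

send_rows(commands=[{"delta_pos": [-1.0, -1.7, 0.1], "yaw": 0.0}, {"delta_pos": [-1.4, -1.5, 0.1], "yaw": 0.0}, {"delta_pos": [-1.7, -1.1, 0.0], "yaw": 0.0}])

```text
t: 10.25
tcp_pos: [0.6048, 0.0421, 0.109]
tool_rot: [0.689, 0.724, 0.021, -0.022]
force: [9.5, 11.6, -4.5]
finger_gap: 0.26
```

```bash
python3 crank.py 2.0 0.22 3
```

```text
th -1.967 r 0.0579 pos [0.6048 0.0421 0.109 ] Ft -13.2 Fr -7.0 Fz -4.5 t 10.25
{"delta_pos": [-2.0, -0.5, 0.0], "yaw": 0.0}, {"delta_pos": [-2.0, -0.0, 0.0], "yaw": 0.0}, {"delta_pos": [-2.0, 0.4, 0.0], "yaw": 0.0},
```

10.6 rad.

send_rows(commands=[{"delta_pos": [-2.0, -0.5, 0.0], "yaw": 0.0}, {"delta_pos": [-2.0, 0.0, 0.0], "yaw": 0.0}, {"delta_pos": [-2.0, 0.4, 0.0], "yaw": 0.0}])

```text
t: 10.62
tcp_pos: [0.5631, 0.0414, 0.1094]
tool_rot: [0.689, 0.724, 0.034, -0.005]
force: [14.5, 0.2, -12.2]
finger_gap: 0.258
```

```bash
python3 crank.py 2.0 0.22 3
```

```text
th -1.226 r 0.0574 pos [0.5631 0.0414 0.1094] Ft -13.6 Fr -5.0 Fz -12.2 t 10.625
{"delta_pos": [-1.8, 1.0, 0.0], "yaw": 0.0}, {"delta_pos": [-1.5, 1.3, 0.0], "yaw": 0.0}, {"delta_pos": [-1.2, 1.6, 0.0], "yaw": 0.0},
```

11.34 rad.

send_rows(commands=[{"delta_pos": [-1.8, 1.0, 0.0], "yaw": 0.0}, {"delta_pos": [-1.5, 1.3, 0.0], "yaw": 0.0}, {"delta_pos": [-1.2, 1.6, 0.0], "yaw": 0.0}])

```text
t: 11.0
tcp_pos: [0.5306, 0.0749, 0.1093]
tool_rot: [0.688, 0.724, 0.038, 0.009]
force: [14.5, -7.7, -11.2]
finger_gap: 0.258
```

```bash
python3 crank.py 2.0 0.22 3
```

```text
th -0.379 r 0.0559 pos [0.5306 0.0749 0.1093] Ft -12.6 Fr -10.7 Fz -11.2 t 11.0
{"delta_pos": [-0.5, 1.9, 0.0], "yaw": 0.0}, {"delta_pos": [-0.1, 2.0, 0.0], "yaw": 0.0}, {"delta_pos": [0.4, 2.0, 0.0], "yaw": 0.0},
```

12.19 rad, still loaded.

send_rows(commands=[{"delta_pos": [-0.5, 1.9, 0.0], "yaw": 0.0}, {"delta_pos": [-0.1, 2.0, 0.0], "yaw": 0.0}, {"delta_pos": [0.4, 2.0, 0.0], "yaw": 0.0}])

```text
t: 11.38
tcp_pos: [0.5397, 0.1277, 0.1094]
tool_rot: [0.686, 0.726, 0.039, 0.021]
force: [19.6, -16.6, -14.2]
finger_gap: 0.265
```

```bash
python3 crank.py 2.0 0.22 3
```

```text
th 0.645 r 0.0536 pos [0.5397 0.1277 0.1094] Ft -1.5 Fr -25.7 Fz -14.2 t 11.375
{"delta_pos": [1.3, 1.5, 0.0], "yaw": 0.0}, {"delta_pos": [1.6, 1.2, 0.0], "yaw": 0.0}, {"delta_pos": [1.8, 0.8, 0.0], "yaw": 0.0},
```

send_rows(commands=[{"delta_pos": [0.2, -0.1, 0.0], "yaw": 0.0}])

```text
t: 11.5
tcp_pos: [0.5415, 0.1282, 0.1094]
tool_rot: [0.686, 0.726, 0.038, 0.019]
force: [-5.3, 5.7, 12.8]
finger_gap: 0.263
```

```bash
python3 crank.py 1.0 0.1 2
python3 - <<'E'
from h import *
b=manip.snapshot('side')[190:330,250:390];cv2.imwrite('pics/c5.png',cv2.resize(b,(560,560),interpolation=2))
E
```

```text
th 0.674 r 0.0524 pos [0.5415 0.1282 0.1094] Ft 1.1 Fr 7.7 Fz 12.8 t 11.5
{"delta_pos": [0.6, 0.8, 0.1], "yaw": 0.0}, {"delta_pos": [0.6, 0.8, 0.1], "yaw": 0.0},
```

View pics/c5.png

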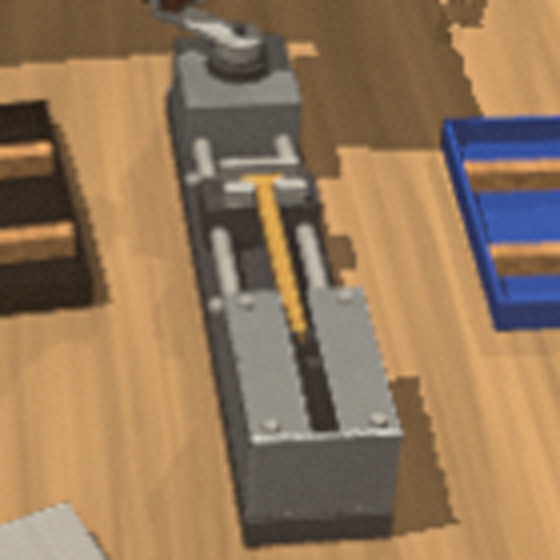

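The bar's tail is now at about (302,332), deep in the slot, and the bar's middle is exposed between the housing and the fork. The tangential force fell from about 12.5 N to 1.5 N. I'll nudge slightly to confirm.

send_rows(commands=[{"delta_pos": [0.4, 0.4, 0.0], "yaw": 0.0}])

```text
t: 11.68
tcp_pos: [0.5447, 0.1322, 0.1096]
tool_rot: [0.686, 0.726, 0.037, 0.019]
force: [4.7, -6.5, 1.3]
finger_gap: 0.264
```

```bash
python3 crank.py 1.0 0.1 2
```

```text
th 0.772 r 0.0527 pos [0.5447 0.1322 0.1096] Ft -1.3 Fr -7.9 Fz 1.3 t 11.675
{"delta_pos": [0.6, 0.8, 0.0], "yaw": 0.0}, {"delta_pos": [0.7, 0.7, 0.0], "yaw": 0.0},
```

The crank turned another 0.1 rad under only about 1.3 N, so the bar is free. I'll release and go up.

send_rows(commands=[{"delta_pos": [0.0, 0.0, 0.0], "yaw": 0.0}, {"delta_pos": [0.0, 0.0, 0.0], "yaw": 0.0}, {"delta_pos": [0.0, 0.0, 0.0], "yaw": 0.0}, {"delta_pos": [0.0, 0.0, 1.5], "yaw": 0.0}, {"delta_pos": [0.0, 0.0, 3.0], "yaw": 0.0}, {"delta_pos": [0.0, 0.0, 3.0], "yaw": 0.0}, {"delta_pos": [0.0, 2.0, 3.0], "yaw": -0.04}, {"delta_pos": [-2.0, 4.0, 2.0], "yaw": 0.0}, {"delta_pos": [-2.0, 4.0, 0.0], "yaw": 0.0}], grip=-1)

```text
t: 12.8
tcp_pos: [0.504, 0.2346, 0.2433]
tool_rot: [0.703, 0.71, 0.039, 0.019]
force: [0.3, -0.2, 0.6]
finger_gap: 0.998
```

Run:
```python
from h import *
s=manip.sense();print(s['tcp_pos'],s['tool_rot'],s['force'])
for n,(r,c) in dict(top=(135,240),side=(180,250)).items():
    im=manip.snapshot(n);cv2.imwrite(f'pics/{n}6.png',im)
    hsv=cv2.cvtColor(im,cv2.COLOR_BGR2HSV);w=np.zeros(im.shape[:2],bool);w[(slice(150,190),slice(290,415)) if n=='top' else (slice(225,300),slice(295,345))]=1
    m=((hsv[...,0]>15)&(hsv[...,0]<30)&(hsv[...,1]>150)&(hsv[...,2]>110)&w).astype(np.uint8)
    c=max(cv2.findContours(m,0,2)[0],key=cv2.contourArea)[:,0].astype(float);v=cv2.fitLine(c.astype(np.float32),2,0,.01,.01)[:2,0]
    t=c@v;print(n,len(c),ray(n,c[t.argmin()],.07).round(4),ray(n,c[t.argmax()],.07).round(4),ray(n,c.mean(0),.07).round(4))
a=cv2.imread('pics/top6.png')[130:230,230:430];b=cv2.imread('pics/side6.png')[180:330,260:380]
cv2.imwrite('pics/c6.png',np.hstack([cv2.resize(a,(480,240),interpolation=2),cv2.resize(b,(192,240),interpolation=2)]))
```

```text
[0.50404448 0.23459616 0.24325953] [0.70309378 0.70975002 0.03929423 0.01923571] [ 0.31644347 -0.23503965  0.58701935]
top 40 [ 0.573  -0.0192  0.07  ] [ 0.5895 -0.1668  0.07  ] [ 0.5851 -0.0788  0.07  ]
side 44 [ 0.5763 -0.0223  0.07  ] [ 0.5859 -0.1734  0.07  ] [ 0.5826 -0.1047  0.07  ]
```

View pics/c6.png

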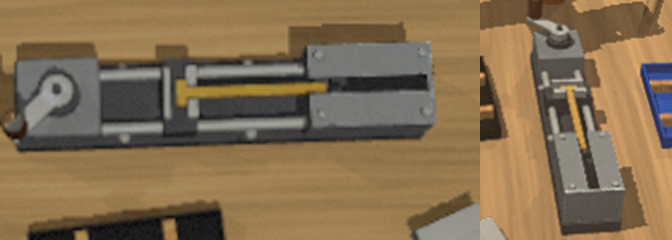

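The top view shows the bar from y≈-0.018 (head) to -0.17 (tail tip just inside the housing). Its middle is at about (0.585,-0.094), and the fork is at the head, clear of it.

send_rows(commands=[{"delta_pos": [1.2, -4.7, 0.0], "yaw": 0.0}, {"delta_pos": [1.2, -4.7, 0.0], "yaw": 0.0}, {"delta_pos": [1.2, -4.7, 0.0], "yaw": 0.0}, {"delta_pos": [1.2, -4.7, 0.0], "yaw": 0.0}, {"delta_pos": [1.2, -4.7, -2.0], "yaw": 0.0}, {"delta_pos": [1.2, -4.7, -3.0], "yaw": 0.0}, {"delta_pos": [0.6, -3.0, -3.0], "yaw": 0.0}, {"delta_pos": [0.0, 0.0, 0.0], "yaw": 0.0}])

```text
t: 13.9
tcp_pos: [0.5817, -0.0886, 0.1669]
tool_rot: [0.7, 0.713, 0.041, 0.023]
force: [-0.1, 0.1, -0.1]
finger_gap: 0.999
```

send_rows(commands=[{"delta_pos": [0.3, -0.6, -2.5], "yaw": 0.0}, {"delta_pos": [0.1, 0.0, -2.5], "yaw": 0.0}, {"delta_pos": [0.0, 0.0, -2.0], "yaw": 0.0}, {"delta_pos": [0.0, 0.0, 0.0], "yaw": 0.0}])

```text
t: 14.4
tcp_pos: [0.5873, -0.0938, 0.1008]
tool_rot: [0.7, 0.713, 0.043, 0.026]
force: [0.6, -0.1, 0.6]
finger_gap: 1.002
```

Run:
```python
from h import *
s=manip.sense();p=s['tcp_pos'];print(p)
b=manip.snapshot('side')[170:310,250:390]
for q in(p,np.array([.585,-.094,.065])):
    u=proj('side',q)-[250,170];cv2.drawMarker(b,tuple(int(v) for v in u.round()),(255,0,255),0,5);print(u*4)
cv2.imwrite('pics/c7.png',cv2.resize(b,(560,560),interpolation=2))
```

```text
[ 0.58730081 -0.09376999  0.10079874]
[287.08681481 287.18480748]
[279.90225687 332.56503563]
```

View pics/c7.png

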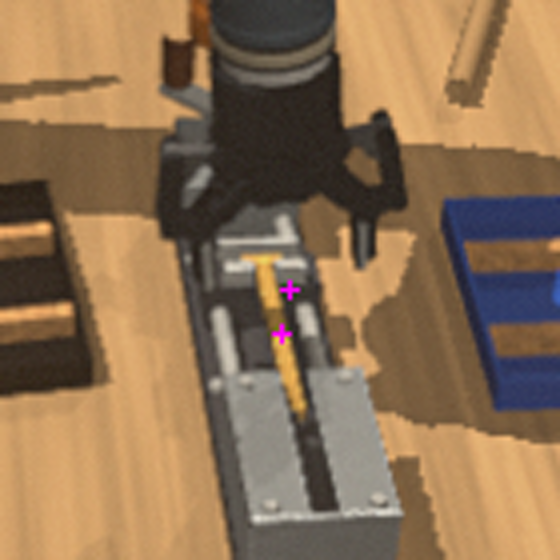

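The +x finger tip is at (363,262), the -x finger is at about (195,280), and the bar sits centrally at (283,333). Now down.

send_rows(commands=[{"delta_pos": [-0.1, 0.0, -2.0], "yaw": 0.0}, {"delta_pos": [0.0, 0.0, -1.6], "yaw": 0.0}, {"delta_pos": [0.0, 0.0, -0.8], "yaw": 0.0}, {"delta_pos": [0.0, 0.0, -0.3], "yaw": 0.0}])

```text
t: 14.95
tcp_pos: [0.5909, -0.0939, 0.0591]
tool_rot: [0.699, 0.713, 0.046, 0.031]
force: [-0.3, 0.0, -0.4]
finger_gap: 1.0
```

send_rows(commands=[{"delta_pos": [-0.4, 0.0, -0.5], "yaw": 0.0}, {"delta_pos": [-0.2, 0.0, -0.3], "yaw": 0.0}])

```text
t: 15.2
tcp_pos: [0.5852, -0.0941, 0.0513]
tool_rot: [0.698, 0.713, 0.046, 0.032]
force: [-0.5, -0.2, 0.7]
finger_gap: 0.999
```

send_rows(commands=[{"delta_pos": [-0.1, 0.0, 0.0], "yaw": 0.0}, {"delta_pos": [-0.1, 0.0, -0.1], "yaw": 0.0}, {"delta_pos": [0.0, 0.0, -0.1], "yaw": 0.0}, {"delta_pos": [0.0, 0.0, 0.0], "yaw": 0.0}, {"delta_pos": [0.0, 0.0, 0.0], "yaw": 0.0}, {"delta_pos": [0.0, 0.0, 0.0], "yaw": 0.0}], grip=1, force=40)

```text
t: 15.95
tcp_pos: [0.5843, -0.0943, 0.0499]
tool_rot: [0.699, 0.713, 0.047, 0.033]
force: [1.5, -0.6, -0.5]
finger_gap: 0.109
```

send_rows(commands=[{"delta_pos": [0.0, 0.0, 0.6], "yaw": 0.0}, {"delta_pos": [0.0, 0.0, 1.0], "yaw": 0.0}, {"delta_pos": [0.0, 0.0, 1.5], "yaw": 0.0}, {"delta_pos": [0.0, 0.0, 2.0], "yaw": 0.0}, {"delta_pos": [0.0, 0.0, 2.5], "yaw": 0.0}, {"delta_pos": [0.0, 0.0, 2.5], "yaw": 0.0}])

```text
t: 16.7
tcp_pos: [0.5809, -0.0938, 0.1548]
tool_rot: [0.698, 0.714, 0.045, 0.03]
force: [0.3, 0.0, -0.5]
finger_gap: 0.103
```

Run:
```python
from h import *
s=manip.sense();print(s['tcp_pos'],s['force'],s['finger_gap'])
b=manip.snapshot('side')[150:290,230:370];cv2.imwrite('pics/c8.png',cv2.resize(b,(560,560),interpolation=2))
```

```text
[ 0.58086436 -0.09376485  0.15483753] [ 0.34668955  0.02747945 -0.46686404] 0.10278429348819881
```

View pics/c8.png

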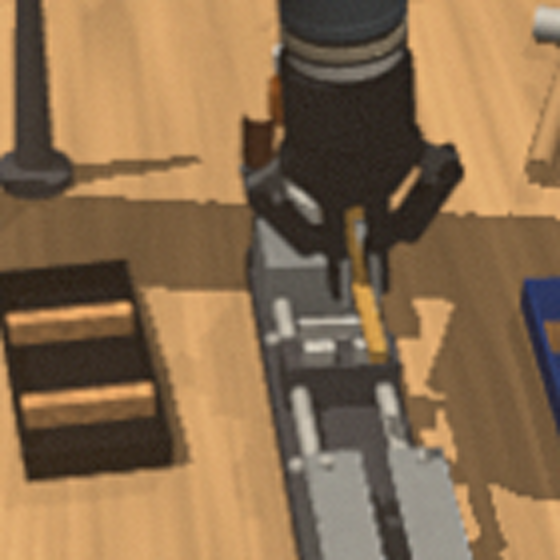

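The bar is in the grip, level, from (355,215) to (375,350). Now over the tray.

send_rows(commands=[{"delta_pos": [-3.0, 0.0, 0.0], "yaw": 0.02}, {"delta_pos": [-4.0, 1.5, 0.0], "yaw": 0.02}, {"delta_pos": [-4.0, 3.0, 0.0], "yaw": 0.02}, {"delta_pos": [-3.0, 4.0, 0.0], "yaw": 0.02}, {"delta_pos": [-2.0, 3.0, 0.0], "yaw": 0.02}, {"delta_pos": [0.0, 0.0, 0.0], "yaw": 0.0}, {"delta_pos": [0.0, 0.0, 0.0], "yaw": 0.0}])

```text
t: 17.62
tcp_pos: [0.4176, 0.0217, 0.1632]
tool_rot: [0.66, 0.749, 0.048, 0.035]
force: [0.3, 0.4, -0.3]
finger_gap: 0.108
```

Run:
```python
from h import *
s=manip.sense();p=s['tcp_pos'];print(p,s['tool_rot'],s['force'],s['finger_gap'])
b=manip.snapshot('side')[150:290,190:330]
for q in([.416,.033,.022],p):
    u=proj('side',q)-[190,150];cv2.drawMarker(b,tuple(int(v) for v in u.round()),(255,0,255),0,5)
cv2.imwrite('pics/c9.png',cv2.resize(b,(560,560),interpolation=2))
```

```text
[0.41764208 0.02166896 0.16318103] [0.65983252 0.74903989 0.04820602 0.0351634 ] [ 0.29205125  0.43257791 -0.32000154] 0.10787583563870692
```

View pics/c9.png

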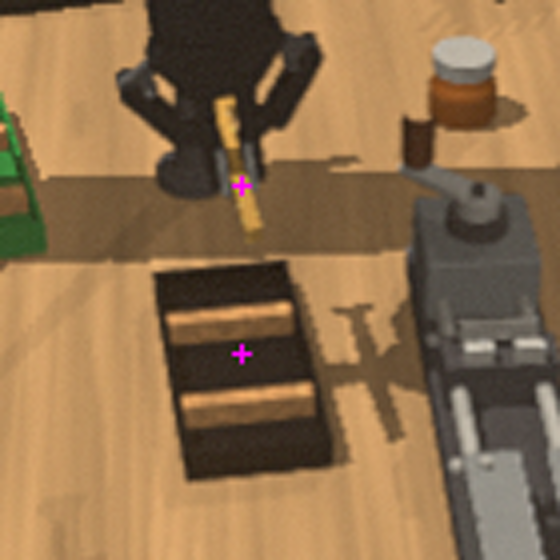

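Bar and tray are aligned; the tray centre by the corks is at about (239,361), or y≈0.028. I'll descend in stages.

send_rows(commands=[{"delta_pos": [0.0, 0.4, -2.0], "yaw": 0.0}, {"delta_pos": [0.0, 0.2, -3.0], "yaw": 0.0}, {"delta_pos": [0.0, 0.0, -3.0], "yaw": 0.0}, {"delta_pos": [0.0, 0.0, -2.5], "yaw": 0.0}, {"delta_pos": [0.0, 0.0, -1.0], "yaw": 0.0}, {"delta_pos": [0.0, 0.0, -0.5], "yaw": 0.0}, {"delta_pos": [0.0, 0.0, 0.0], "yaw": 0.0}])

```text
t: 18.55
tcp_pos: [0.4285, 0.0209, 0.0407]
tool_rot: [0.662, 0.746, 0.051, 0.042]
force: [-0.4, 0.1, -1.0]
finger_gap: 0.107
```

send_rows(commands=[{"delta_pos": [-0.6, 0.4, -0.6], "yaw": 0.0}, {"delta_pos": [-0.6, 0.4, -0.6], "yaw": 0.0}, {"delta_pos": [-0.2, 0.1, -0.4], "yaw": 0.0}, {"delta_pos": [-0.1, 0.0, 0.0], "yaw": 0.0}])

```text
t: 19.05
tcp_pos: [0.4166, 0.0294, 0.0276]
tool_rot: [0.662, 0.746, 0.054, 0.046]
force: [0.6, 0.4, -0.9]
finger_gap: 0.105
```

Run:
```python
from h import *
s=manip.sense();p=s['tcp_pos'];print(p,s['tool_rot'],s['force'],s['finger_gap'])
b=manip.snapshot('side')[180:290,200:310];cv2.imwrite('pics/c10.png',cv2.resize(b,(550,550),interpolation=2))
```

```text
[0.41659936 0.02936945 0.02764244] [0.66200597 0.74613473 0.05362166 0.0464303 ] [ 0.61329579  0.42388448 -0.92558661] 0.1046674357728218
```

View pics/c10.png

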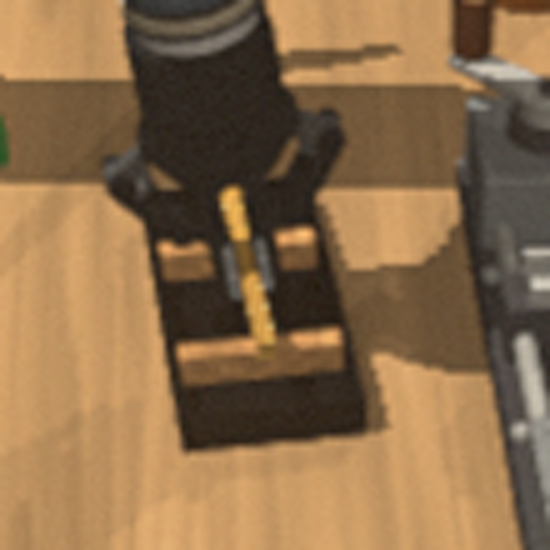

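send_rows(commands=[{"delta_pos": [-0.1, -0.3, -0.4], "yaw": 0.0}, {"delta_pos": [-0.1, -0.2, -0.4], "yaw": 0.0}, {"delta_pos": [-0.1, 0.0, -0.2], "yaw": 0.0}])

```text
t: 19.48
tcp_pos: [0.4157, 0.0237, 0.0195]
tool_rot: [0.662, 0.746, 0.055, 0.049]
force: [-0.6, 0.1, -0.8]
finger_gap: 0.11
```

send_rows(commands=[{"delta_pos": [-0.1, 0.0, -0.3], "yaw": 0.0}, {"delta_pos": [-0.1, 0.0, -0.3], "yaw": 0.0}])

```text
t: 19.73
tcp_pos: [0.4153, 0.0232, 0.0146]
tool_rot: [0.661, 0.746, 0.056, 0.051]
force: [-0.3, -0.1, -1.2]
finger_gap: 0.108
```

send_rows(commands=[{"delta_pos": [-0.1, 0.0, -0.3], "yaw": 0.0}])

```text
t: 19.85
tcp_pos: [0.4152, 0.0231, 0.0122]
tool_rot: [0.661, 0.746, 0.057, 0.052]
force: [1.0, 1.9, 15.5]
finger_gap: 0.105
```

Touchdown at about 15 N. I'll open partly, since the tray walls limit the opening, then lift.

send_rows(commands=[{"delta_pos": [0.0, 0.0, 0.0], "yaw": 0.0}, {"delta_pos": [0.0, 0.0, 0.0], "yaw": 0.0}, {"delta_pos": [0.0, 0.0, 0.0], "yaw": 0.0}, {"delta_pos": [0.0, 0.0, 0.0], "yaw": 0.0}], grip=0.3)

```text
t: 20.35
tcp_pos: [0.4168, 0.0227, 0.0136]
tool_rot: [0.661, 0.746, 0.058, 0.053]
force: [-0.1, -0.3, -0.1]
finger_gap: 0.349
```

send_rows(commands=[{"delta_pos": [0.0, 0.0, 1.0], "yaw": 0.0}, {"delta_pos": [0.0, 0.0, 2.0], "yaw": 0.0}, {"delta_pos": [0.0, 0.0, 3.0], "yaw": 0.0}, {"delta_pos": [0.0, 0.0, 4.0], "yaw": 0.0}, {"delta_pos": [0.0, 0.0, 5.0], "yaw": 0.0}, {"delta_pos": [0.0, 0.0, 5.0], "yaw": 0.0}, {"delta_pos": [0.0, 0.0, 0.0], "yaw": 0.0}])

```text
t: 21.22
tcp_pos: [0.4146, 0.0219, 0.2191]
tool_rot: [0.662, 0.745, 0.055, 0.053]
force: [-0.3, 0.2, -0.6]
finger_gap: 0.349
```

Run:
```python
from h import *
s=manip.sense();print(s['tcp_pos'],s['force'],s['finger_gap'])
b=manip.snapshot('side')[150:290,190:330];cv2.imwrite('pics/c11.png',cv2.resize(b,(560,560),interpolation=2))
```

```text
[0.41455769 0.02189206 0.2190942 ] [-0.2566676   0.20233599 -0.58550571] 0.3493923006001069
```

Viewer limit reached, so I'll check numerically before handing in.

Run:
```python
from h import *
im=manip.snapshot('side');hsv=cv2.cvtColor(im,cv2.COLOR_BGR2HSV)
m=((hsv[...,0]>18)&(hsv[...,0]<30)&(hsv[...,1]>165)&(hsv[...,2]>100)).astype(np.uint8);m[:220]=0;m[275:]=0;m[:,:225]=0;m[:,280:]=0
n,l,st,ce=cv2.connectedComponentsWithStats(m);i=st[1:,4].argmax()+1;print(st[1:])
c=np.argwhere(l==i)[:,::-1];a,b=c[c[:,1].argmin()],c[c[:,1].argmax()]
for q in(a,b):print(q,ray('side',q,.03).round(3))
A,B=ray('side',a,.03),ray('side',b,.03);print('len',np.linalg.norm(A-B),'mid',(A+B)/2,'yaw',np.arctan2(-(A-B)[0],(A-B)[1]))
```

```text
Traceback (most recent call last):
ValueError: attempt to get argmax of an empty sequence
```

Run:
```python
from h import *
im=manip.snapshot('side');hsv=cv2.cvtColor(im,cv2.COLOR_BGR2HSV)
for y in np.arange(-.07,.12,.01):
    u=proj('side',[.415-.1*(y-.03),y,.032]).round().astype(int);print(round(y,2),u,[tuple(int(v) for v in hsv[u[1],u[0]+k]) for k in(-4,-2,0,2,4)])
```

```text
-0.07 [255 259] [(17, 125, 51), (15, 118, 52), (16, 120, 49), (13, 130, 51), (16, 125, 51)]
-0.06 [255 257] [(17, 141, 92), (18, 160, 107), (16, 143, 75), (14, 107, 50), (17, 120, 49)]
-0.05 [254 254] [(16, 157, 125), (18, 163, 204), (18, 161, 177), (14, 140, 102), (15, 145, 107)]
-0.04 [254 252] [(19, 145, 160), (18, 160, 215), (17, 160, 179), (15, 141, 116), (15, 141, 110)]
-0.03 [253 249] [(16, 149, 169), (18, 165, 210), (18, 162, 186), (14, 139, 161), (15, 143, 202)]
-0.02 [253 247] [(18, 160, 161), (18, 161, 216), (19, 160, 163), (15, 137, 143), (15, 141, 212)]
-0.01 [252 245] [(17, 154, 111), (18, 163, 213), (18, 159, 181), (15, 102, 40), (14, 109, 49)]
0.0 [252 242] [(18, 162, 170), (18, 166, 217), (18, 152, 114), (13, 125, 43), (14, 119, 47)]
0.01 [251 240] [(20, 148, 141), (18, 160, 218), (18, 160, 177), (11, 108, 40), (13, 115, 51)]
0.02 [251 238] [(18, 162, 162), (18, 161, 216), (21, 155, 130), (11, 106, 41), (14, 111, 53)]
0.03 [250 235] [(19, 139, 156), (18, 159, 220), (19, 152, 175), (14, 111, 39), (11, 97, 50)]
0.04 [250 233] [(18, 162, 181), (17, 162, 217), (16, 150, 133), (15, 137, 106), (16, 141, 105)]
0.05 [249 231] [(18, 163, 149), (18, 161, 220), (19, 151, 182), (15, 141, 112), (15, 132, 112)]
0.06 [249 229] [(18, 163, 172), (18, 163, 217), (16, 150, 141), (14, 140, 157), (15, 145, 158)]
0.07 [248 226] [(19, 157, 162), (18, 160, 220), (19, 143, 128), (14, 135, 130), (14, 140, 140)]
0.08 [248 224] [(18, 161, 189), (18, 162, 220), (18, 158, 123), (17, 144, 76), (17, 95, 43)]
0.09 [247 222] [(19, 160, 215), (20, 155, 222), (18, 158, 216), (19, 153, 175), (17, 111, 46)]
0.1 [247 220] [(21, 140, 89), (18, 158, 118), (18, 163, 128), (18, 159, 112), (14, 108, 40)]
0.11 [246 218] [(17, 127, 38), (17, 127, 38), (15, 113, 36), (22, 101, 38), (13, 147, 40)]
```

```bash
python3 -c "
from station import manip
print(manip.sense()['tcp_pos']);print(manip.sign_off())"
```

```text
[0.4113544  0.02266358 0.21486405]
the job is handed in; nothing more can be done
None
```

I cranked the bar free and laid it lengthwise across both cork rests in the black tray, then handed the job in at about 21 s of the 72 s allowed. No verdict is reported, so I'm going by my own checks.

- **Cranking:** the tangential force at the knob dropped from about 12.5 N to 1.5 N by about 13.2 rad. A further 0.1 rad nudge took only about 1.3 N, so I stopped there and let go.
- **Bar:** I lifted it straight up and carried it to the tray, setting it down at about 15 N measured at the wrist. I then opened the fingers partway so they would clear the tray walls, and lifted off.
- **Last check:** a colour scan of the side picture showed one straight brass line from y ≈ -0.055 to 0.098 m, about 150 mm long, crossing both corks. The bar's middle is about 10 mm from the tray's middle and parallel to it within a few degrees. The gripper was about 0.2 m above the tray with no contact force.

**Not confirmed or disagreed:**
- The picture limit ran out, so I never viewed the final placement and checked it only by numbers.
- My first colour-mask check found nothing because its threshold was too tight.
- The two cameras disagreed on y by up to about 10 mm.
- The tool picked up about 8° of tilt while cranking and while positioning for the bar.

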